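# Centre a culture dish on the reader stage and lay its retaining bar

## Robot

A 6-joint arm with a two-finger parallel gripper is mounted at the origin on the work surface. World frame = base frame: x ahead of the robot, y to its left, z up, the work surface at z = 0. Lengths are in m, angles in degrees, forces in N, time in s.
With the tool pointing down it reaches from about 0.275 to 0.85 m from the base axis. Payload 19 kg.
Tool frame: the origin (TCP) lies at the very end of the fingers, on their centre line; the grasp point (between the pads) lies 19 mm behind it; z points along the fingers, y is the line along which they close (so a half turn about z gives the same grasp; the last joint's range is limited). The gripper opens to 85 mm and grips with 20 to 120 N. Pads are 22 mm wide; open, the fingers measure 114 mm over their backs; the gripper's body (76 mm by 85 mm) begins 54 mm behind the grasp point. The pads swing forward as they close: fully open they stand 13 mm farther back than shut.
Start: joints at [57.067, 8.623, 82.357, -0, 89.026, -7.678], TCP at [0.245, 0.52, 0.231] pointing down, gripper open.
Joint ranges: [-160.23, 160.23], [-39.13, 120.54], [6.94, 153.29], [-79.49, 259.48], [9.18, 160.14], [-161.06, 161.06]. Speed limits (degrees/s): [108.29, 108.29, 127.2, 172.46, 172.46, 172.46].

## Interface

Orientations are given as a 3x3 rotation matrix whose columns are the frame's x, y, z axes.
In Python, from rig import * gives the robot as it stands. Calls block until the motion is done:
- reach(position, orientation): joint-space move of the TCP to a pose.
- movel(position, vel=0.15, orientation=None, contact_N=None): straight line of the TCP; orientation=None keeps the orientation; vel is the mean speed in m/s. With contact_N (N) it stops when the force on the tool has changed by that much, and returns True; else False.
- move_joints(angles): joint-space move.
- gripper_to(opening): finger opening in m; the grip force is fixed at half the most; returns when the fingers have stopped.
- pause(seconds).
- ik(position, orientation): joint angles nearest the present ones, or None.
- state(): the state.
- get_image(name): name is "side" or "top" or "wrist"; returns the picture (400x640x3 uint8, red, green, blue); there is no depth.
- camera_params(name): a dict with "mtx" (3x3 intrinsics, pixels), "rvec" (rotation vector, rad) and "tvec" (3), from world to camera coordinates, as OpenCV has them. Camera axes: x right, y down, z forward; pixel columns grow to the right and rows downward; lengths in m; the calibration is good to about 2 mm. The wrist camera is an equidistant fisheye: a pixel r from the principal point sees the ray r / f radians off the axis. A picture is of the moment at which its call begins: read the wrist's pose just before it. camera_params takes no time and is no camera call; for the wrist camera it gives the pose at the moment of the call.
A pose or a line that the arm cannot do raises Unreachable and nothing moves.
- hand_in(): hands the job in; it is judged then, once.
The state is a dict: "clock": time; "joint_pos": joint angles; "dq": joint speeds; "tau": joint torques, N m; "position": TCP position; "tool_rot": TCP orientation; "contact_force": force on the tool from outside, world axes, zero at the start; "moment": the same for the moment, N m; "opening": finger opening in m; "finger_force": force on a finger pad.
Only numpy, scipy, OpenCV 4.12 (cv2) and the standard library are available. Lean on these libraries where they do the work, as an engineer would, in place of code of your own. Each camera call takes 0.05 s, during which the arm holds its last target. There are 200 camera calls.

## Task

Load the reader stage: slide the green-lidded culture dish along the stage plate, pushing gently and never lifting or tipping it, until it is centred on the white window between the stops, touching none of them, and let go of it. Then lay the loose aluminium bar crosswise in the two black V-grooves at the mouth of the bay, lowering it in rather than dropping it, so that it is cradled in both with both ends sticking out. Leave the bottle, the jar and the orange-lidded dish where they are.

Things in the scene. Friction and masses are not known exactly. Their poses are not given: they have to be found in the camera images.
- stage: fixed flat grey stage plate, 400 (its x) by 270 (its y) by 14 mm high, lying on the bench; origin at the centre of its underside, z up. Its -x half is the open loading apron; its +x half holds the bay, whose mouth faces -x between two black V-blocks, so the dish enters along +x. Position and yaw vary
- window (a point): centre of the white round window (94 mm across, black rim to 106), flush on the plate at x 115, y 0, z 14 mm of the stage; axes as the stage. The dish belongs centred here. Aluminium stops stand 18 mm above the plate: side stops with inner faces 58 mm either side (stage x 60 to 185, 24 mm thick), back stop with its face 59 mm beyond the window's centre. No stop towards the mouth
- cradle (a point): where the bar's centre comes to lie, midway between the V-grooves: x 30, y 0, z 42 mm of the stage (28 above the plate); axes as the stage; grooves run along its y. Each black V-block is 78 mm in x (-9 to 69), spans 58 to 82 mm either side in y, 38 mm high above the plate; its 90-degree V is 51 mm wide at the top. 116 mm free between the blocks
- dish: closed round culture dish with green lid, 90 mm across (too wide for most grippers), 22 mm high, about 0.12 kg, lying loose on the apron of the stage; origin at the centre of its underside, z up. The lid's side wall runs from 7 to 22 mm above its underside (below it the glass is 86 mm across). It slides with ordinary friction and stops when no longer pushed
- bar_center (a point): centre (on the axis, half-way along) of the loose aluminium bar with red ends: round, 22 mm in diameter, 200 mm long, about 0.12 kg, at the start lying on the bench and free to roll; x along the bar (the bar may have rolled about it)
- bottle: amber bottle standing on the bench beside the stage's apron, 54 mm across, 115 mm high, origin at the centre of its underside; leave alone
- jar: white jar with blue cap standing on the bench at the other side of the apron, 56 mm across, 75 mm high, origin at the centre of its underside; leave alone
- spare_dish: dish of the same size with an orange lid, lying on the bench; origin at the centre of its underside; leave alone
- tube_rack: fixed white tube rack, 90 by 200 mm (its x, y), 88 mm high with its tubes, standing on the bench beyond the bay end of the stage; origin at the centre of its underside

How it is judged (in metres and radians):
On the way, in this order (a step that is already met when the one before it is completed fails the run):
1. the green dish lies centred on the window, at rest and let go (horizontal distance between dish and window below 0.008 m and z of dish in the frame of window below 0.004 m and angle between dish's own z axis and vertical below 0.05 rad and linear speed of dish below 0.01 m/s and contact force between the fingers and dish below 0.3 N), for 0.2 s.
2. the bar is lowered into both V-grooves while still held (no more than 8 mm above its seat when let go) (x of bar_center in the frame of cradle between -0.012 and 0.012 m and y of bar_center in the frame of cradle between -0.018 and 0.018 m and angle between the x axis of bar_center and the y axis of stage, either way round below 0.15 rad and z of bar_center in the frame of cradle below 0.008 m and contact force between the fingers and bar above 0.5 N), for 0.05 s.
At the end, for the whole second after the job is handed in: The green dish lies flat on the plate, its centre within 8 mm of the window's centre; the bar lies at rest in both V-grooves, its centre within 6 mm along the stage's x, 4 mm in height and 16 mm along the grooves of the cradle point, and within 0.08 rad of the groove direction (horizontal distance between dish and window below 0.008 m and z of dish in the frame of window below 0.004 m and angle between dish's own z axis and vertical below 0.05 rad and x of bar_center in the frame of cradle between -0.006 and 0.006 m and y of bar_center in the frame of cradle between -0.016 and 0.016 m and angle between the x axis of bar_center and the y axis of stage, either way round below 0.08 rad and z of bar_center in the frame of cradle between -0.004 and 0.004 m and linear speed of each of bar, dish below 0.01 m/s); the robot touches nothing.
It fails at once if the green dish is lifted off the plate (by more than 8 mm) or tipped (z of dish in the frame of window above 0.008 m or angle between dish's own z axis and vertical above 0.2 rad).
It fails at once if the green dish is pushed or pressed with more than 20 N (contact force between the fingers and dish above 20 N).
It fails at once if the bottle is knocked or moved by more than 15 mm (distance of bottle from where it was at the start of the episode above 0.015 m).
It fails at once if the jar is knocked or moved by more than 15 mm (distance of jar from where it was at the start of the episode above 0.015 m).
It fails at once if the orange-lidded dish is knocked or moved by more than 15 mm (distance of spare_dish from where it was at the start of the episode above 0.015 m).
It also fails if it takes over 67 s, if anything falls off the work surface, if the arm or the gripper's body presses on something with over 40 N, if the wrist force passes 120 N, or if a joint passes its speed limit or range.

## Working session

There is one attempt and no reset: what is moved stays moved. The work goes in short steps, each a Python script; the robot and the scene stay as the last script left them, time stands still between calls to the robot, and variables do not carry over. Pictures are saved under pics/ and viewed, at most 10 in all, crops included, and the job is handed in when it is done.

```bash
ls; mkdir -p pics; python3 - <<'E'
from rig import *
import cv2
for n in("top","side"):
    cv2.imwrite(f"pics/{n}0.png",get_image(n)[:,:,::-1]); p=camera_params(n); print(n,p)
print(state()["clock"])
E
```

```text
pics
top {'mtx': array([[434.65051111,   0.        , 322.41385067],
       [  0.        , 434.65051111, 205.64241729],
       [  0.        ,   0.        ,   1.        ]]), 'rvec': array([ 2.18076074, -2.15142668,  0.06835006]), 'tvec': array([0.07792197, 0.57515391, 1.3116245 ])}
side {'mtx': array([[401.13939053,   0.        , 319.35379953],
       [  0.        , 401.13939053, 197.61577951],
       [  0.        ,   0.        ,   1.        ]]), 'rvec': array([ 2.29034357, -0.1175343 ,  0.06094138]), 'tvec': array([-0.59193455,  0.11798293,  0.96881222])}
0.1
```

View pics/top0.png

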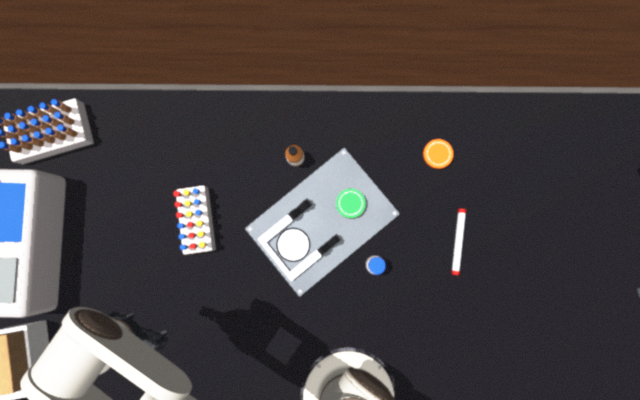

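View pics/side0.png

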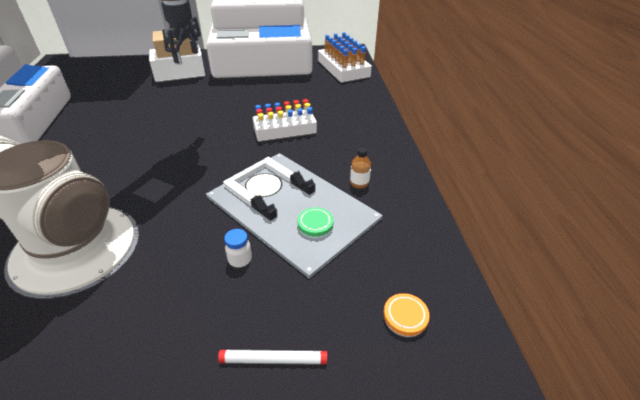

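Top view: plate corners near (344,151), (397,213), (300,294), (248,229). Green dish (351,204), window (293,245), bar from (462,210) to (456,273), bottle (295,155), jar (376,265).

```bash
python3 - <<'E'
import cv2
im=cv2.imread("pics/top0.png")[135:305,230:480]
cv2.imwrite("pics/crop0.png",cv2.resize(im,None,fx=3.2,fy=3.2,interpolation=cv2.INTER_CUBIC))
E
```

```text
(no output)
```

View pics/crop0.png

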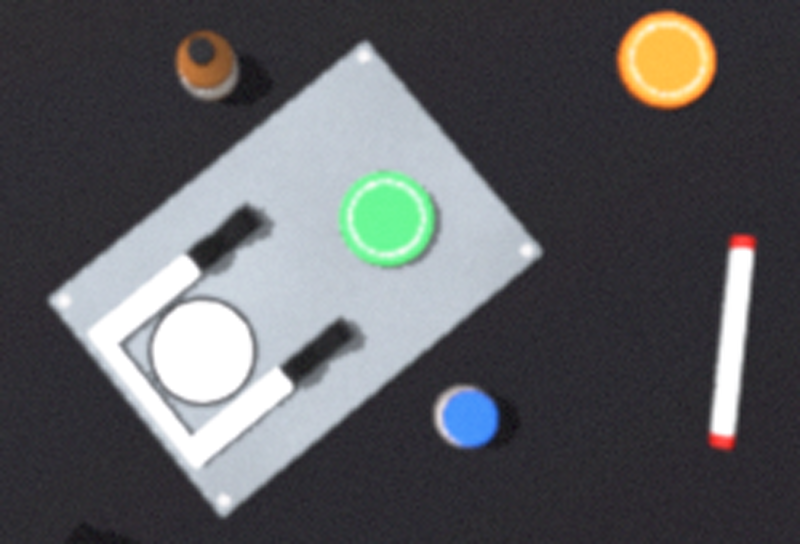

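Enlarged crop (offset 230,135, scale 3.2): plate corners (366,41), (543,250), (222,517), (49,299), window (203,351), dish (388,219), bar ends (743,236) and (721,448), bottle (207,68), jar (468,416). Stage +x points to the lower left.

```bash
cat > h.py <<'E'
import numpy as np, cv2
from scipy.optimize import least_squares
def cam(p):
    return p["mtx"],cv2.Rodrigues(np.array(p["rvec"]))[0],np.array(p["tvec"]).ravel()
def ray2z(p,uv,z,fish=False):
    K,R,t=cam(p); d=np.linalg.inv(K)@[uv[0],uv[1],1]
    if fish:
        r=np.hypot(d[0],d[1]); d=np.array([d[0]/r*np.sin(r),d[1]/r*np.sin(r),np.cos(r)])
    C=-R.T@t; d=R.T@d; return C+d*(z-C[2])/d[2]
def rz(a): c,s=np.cos(a),np.sin(a); return np.array([[c,-s],[s,c]])
def stage2w(s,xy): return rz(s[2])@np.asarray(xy)+s[:2]
def w2stage(s,xy): return rz(s[2]).T@(np.asarray(xy)[:2]-s[:2])
def fit(obj,w):
    obj=np.array(obj);w=np.array(w)[:,:2]
    A=obj-obj.mean(0);B=w-w.mean(0)
    a=np.arctan2((A[:,0]*B[:,1]-A[:,1]*B[:,0]).sum(),(A*B).sum())
    t=w.mean(0)-rz(a)@obj.mean(0); s=np.array([*t,a])
    return s,np.array([stage2w(s,o) for o in obj])-w
def down(a):  # tool z down, tool x along yaw a
    c,s=np.cos(a),np.sin(a); return np.array([[c,s,0],[s,-c,0],[0,0,-1.]])
E
python3 - <<'E'
from h import *
from rig import *
p=camera_params("top")
def f(c,z): return ray2z(p,(c[0]/3.2+230,c[1]/3.2+135),z)
# cubic resize: half-pixel centre shift
def f(c,z): return ray2z(p,((c[0]+.5)/3.2-.5+230,(c[1]+.5)/3.2-.5+135),z)
obj=[(-.2,-.135),(-.2,.135),(.2,.135),(.2,-.135),(.115,0)]
w=[f(c,.014) for c in[(366,41),(543,250),(222,517),(49,299),(203,351)]]
s,r=fit(obj,w); print("stage",s,np.degrees(s[2]));print((r*1e3).round(1))
d=f((388,219),.036); print("dish",d,w2stage(s,d))
e=[f(c,.011) for c in[(743,236),(721,448)]]; print("bar",e,np.mean(e,0),np.linalg.norm(e[0]-e[1]))
print("window",stage2w(s,(.115,0)),"cradle",stage2w(s,(.03,0)))
print("bottle",w2stage(s,f((210,90),0.02)),"jar",w2stage(s,f((468,416),.075)))
dd=w2stage(s,d)
for a in(0,np.pi):
    for xy in (dd-[.075,0],dd-[.055,0],(-.09,0),(.066,0)):
        print(a,ik([*stage2w(s,xy),.02],down(s[2]+a)))
E
```

```text
stage [0.52842673 0.08689806 2.27278777] 130.22114695245924
[[ 1.6  0.5]
 [-1.4 -1.1]
 [-0.5 -0.9]
 [ 0.2  1.5]
 [ 0.1 -0. ]]
dish [ 0.582056   -0.00135311  0.036     ] [-0.10201541  0.01603824]
bar [array([ 0.5721654 , -0.34454217,  0.011     ]), array([ 0.36927861, -0.32110435,  0.011     ])] [ 0.47072201 -0.33282326  0.011     ] 0.20423609153073188
window [0.45416668 0.1747072 ] cradle [0.50905454 0.1098048 ]
bottle [-0.05043795 -0.19219838] jar [-0.039317    0.20305719]
0 [-1.22782659e+01  2.38700686e+01  8.84425546e+01 -2.54444375e-14
  6.76873768e+01 -5.24994129e+01]
0 [-1.11411984e+01  2.23908495e+01  9.05618467e+01 -2.54444375e-14
  6.70473038e+01 -5.13623454e+01]
0 [-5.74497335e+00  1.90091088e+01  9.52739657e+01 -2.54444375e-14
  6.57169255e+01 -4.59661203e+01]
0 [ 7.03036501e+00  1.02545967e+01  1.06541272e+02 -2.54444375e-14
  6.32041313e+01 -3.31907819e+01]
3.141592653589793 [-1.22782659e+01  2.38700686e+01  8.84425546e+01 -2.54444375e-14
  6.76873768e+01  1.27500587e+02]
3.141592653589793 [-1.11411984e+01  2.23908495e+01  9.05618467e+01 -2.54444375e-14
  6.70473038e+01  1.28637655e+02]
3.141592653589793 [-5.74497335e+00  1.90091088e+01  9.52739657e+01 -2.54444375e-14
  6.57169255e+01  1.34033880e+02]
3.141592653589793 [ 7.03036501e+00  1.02545967e+01  1.06541272e+02 -2.54444375e-14
  6.32041313e+01  1.46809218e+02]
```

```bash
python3 - <<'E'
from h import *
from rig import *
s=np.array([0.52842673,0.08689806,2.27278777])
reach([*stage2w(s,(-.19,.016)),.16],down(s[2]))
gripper_to(.05)
p=camera_params("wrist"); im=get_image("wrist"); np.save("w1.npy",[p],allow_pickle=True)
cv2.imwrite("pics/w1.png",im[:,:,::-1]); st=state(); print(st["clock"],st["position"],st["opening"],p)
E
```

```text
3.1167 [ 0.63889217 -0.06845145  0.16000263] 0.049964161948779194 {'mtx': array([[309.70691629,   0.        , 328.72878259],
       [  0.        , 309.70691629, 194.22856717],
       [  0.        ,   0.        ,   1.        ]]), 'rvec': array([-2.67328568, -0.97897613, -0.15291763]), 'tvec': array([-0.44395399, -0.46119671,  0.1704413 ])}
```

View pics/w1.png

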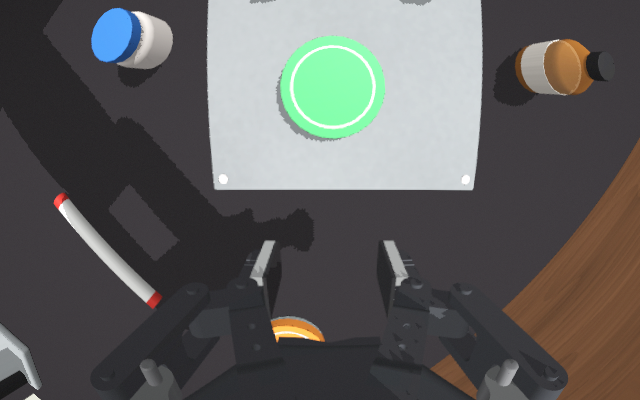

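Wrist view faces stage +x: dish centre (332,87), plate's apron corners (215,190) and (474,190).

```bash
python3 - <<'E'
from h import *
from rig import *
s=np.array([0.52842673,0.08689806,2.27278777])
p=np.load("w1.npy",allow_pickle=True)[0]
d=w2stage(s,ray2z(p,(332.5,87),.036,True)); print("dish",d)
for c in[(215,190),(474,190)]: print("corner",w2stage(s,ray2z(p,c,.014,True)))
z=.021; a=d[1]
go=lambda x,y,zz,v,c=None: movel([*stage2w(s,(x,y)),zz],vel=v,contact_N=c)
go(-.188,a,.08,.15)
print("down contact",go(-.188,a,z,.06,3), state()["position"][2])
off=.0485
go(d[0]-off-.012,a,z,.06)
go(-.045-off,0,z,.05)
print(state()["contact_force"],state()["clock"])
im=get_image("wrist"); cv2.imwrite("pics/w2.png",im[:,:,::-1]); np.save("w2.npy",[camera_params("wrist")],allow_pickle=True)
E
```

```text
dish [-0.10263328  0.01242069]
corner [-0.20031358  0.13175078]
corner [-0.20015189 -0.13742651]
down contact False 0.02143007945648754
[ 0.23253879 -1.03011103  0.30760331] 7.0667
```

View pics/w2.png

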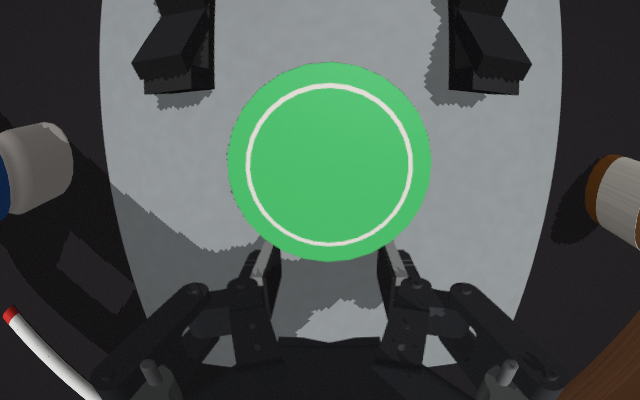

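Wrist view: dish (329,162) sits in both fingers; V-block inner faces at columns 214 and 449 (middle 331.5), so the dish is centred within about 1 mm. Push on, short of the window first.

```bash
python3 - <<'E'
from h import *
from rig import *
s=np.array([0.52842673,0.08689806,2.27278777])
p=np.load("w2.npy",allow_pickle=True)[0]
d=w2stage(s,ray2z(p,(329.5,162),.036,True)); print("dish",d,"tcp",w2stage(s,state()["position"]))
off=.0485; z=.021
go=lambda x,y,zz,v,c=None: movel([*stage2w(s,(x,y)),zz],vel=v,contact_N=c)
go(-.02-off,-.0015,z,.05,6)
print(go(.105-off,-.0015,z,.05,6))
print(state()["contact_force"],state()["clock"],w2stage(s,state()["position"]))
im=get_image("wrist"); cv2.imwrite("pics/w3.png",im[:,:,::-1]); np.save("w3.npy",[camera_params("wrist")],allow_pickle=True)
E
```

```text
dish [-0.04282161 -0.0006089 ] tcp [-9.36603021e-02  6.79247668e-05]
False
[-0.49745004 -0.52919333  0.16842272] 10.4167 [ 0.05642314 -0.00150496]
```

View pics/w3.png

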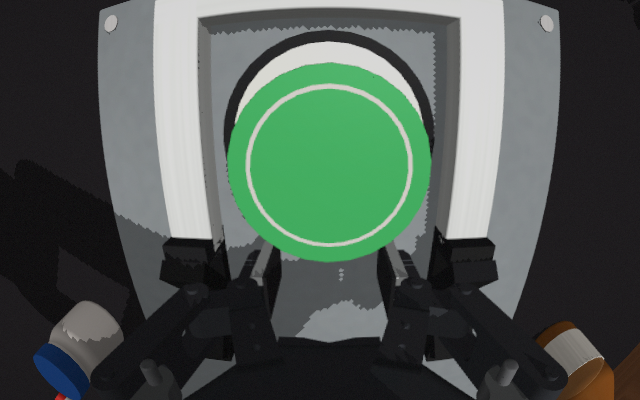

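Wrist view: rim top at (329,31), rim sides about columns 224 and 434, dish centre (329.5,162), the dish still short of the window by about 10 mm or more.

```bash
python3 - <<'E'
from h import *
from rig import *
s=np.array([0.52842673,0.08689806,2.27278777])
p=np.load("w3.npy",allow_pickle=True)[0]
q=lambda c,z: w2stage(s,ray2z(p,c,z,True))
d=q((329.5,162),.036); rim=q((329,31),.014); wt=q((329,42),.014); bs=q((329,17),.032)
L=q((224,135),.014);R=q((434,135),.014);SL=q((205,100),.032);SR=q((459,100),.032)
c1=q((111,23),.014);c2=q((546,23),.014)
print("dish",d,"windowx from rim",rim[0]-.053,"white",wt[0]-.047,"backstop",bs[0]-.059)
print("rim mid y",(L+R)[1]/2,L,R,"stops",SL,SR,"screws",c1,c2,(c1+c2)/2)
E
```

```text
dish [ 0.10727955 -0.00215385] windowx from rim 0.1140606067506614 white 0.11451800325955712 backstop 0.11040459932328886
rim mid y -0.001980755654603074 [0.11727723 0.05083902] [ 0.11727418 -0.05480053] stops [0.13547839 0.05284152] [ 0.135723   -0.05974569] screws [0.18809778 0.12179248] [ 0.18798247 -0.12512638] [ 0.18804013 -0.00166695]
```

```bash
python3 - <<'E'
from h import *
from rig import *
s=np.array([0.52842673,0.08689806,2.27278777])
x,y=w2stage(s,state()["position"]); z=.021
go=lambda x,y,zz,v,c=None: movel([*stage2w(s,(x,y)),zz],vel=v,contact_N=c)
go(x+.007,y,z,.03,6); x+=.007
go(x-.03,y,z,.06); go(x-.06,y,.16,.15)
im=get_image("wrist"); cv2.imwrite("pics/w4.png",im[:,:,::-1]); np.save("w4.npy",[camera_params("wrist")],allow_pickle=True)
print(state()["clock"])
E
```

```text
12.65
```

View pics/w4.png

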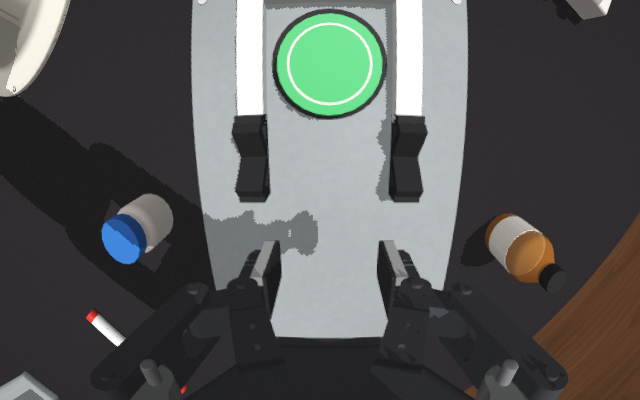

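Dish centre (330,64), with the black rim evenly visible around it (columns 273–386, rows 9–118): centred. Now the bar.

```bash
python3 - <<'E'
from h import *
from rig import *
s=np.array([0.52842673,0.08689806,2.27278777])
p=np.load("w4.npy",allow_pickle=True)[0]
q=lambda c,z: w2stage(s,ray2z(p,c,z,True))
d=q((330,64),.036); print("dish",d,"rim T/B/L/R",q((329.5,9),.014)[0],q((329.5,118),.014)[0],q((273,66),.014)[1],q((386,66),.014)[1])
print("vblock near faces",q((253,201),.014),q((405,201),.014))
x,y,_=state()["position"]
movel([x,y,.24],vel=.25)
b=np.array([.4707,-.3328]); a=np.radians(-6.6); u=np.array([np.cos(a),np.sin(a)])
reach([*(b-.13*u),.2],down(a))
im=get_image("wrist"); cv2.imwrite("pics/w5.png",im[:,:,::-1]); np.save("w5.npy",[camera_params("wrist")],allow_pickle=True)
print(state()["clock"])
E
```

```text
dish [ 0.11108375 -0.0024438 ] rim T/B/L/R 0.16697240784181364 0.06318101523170082 0.049820239613588155 -0.05395151598092771
vblock near faces [-0.01778615  0.07462545] [-0.01770747 -0.07789174]
14.8167
```

View pics/w5.png

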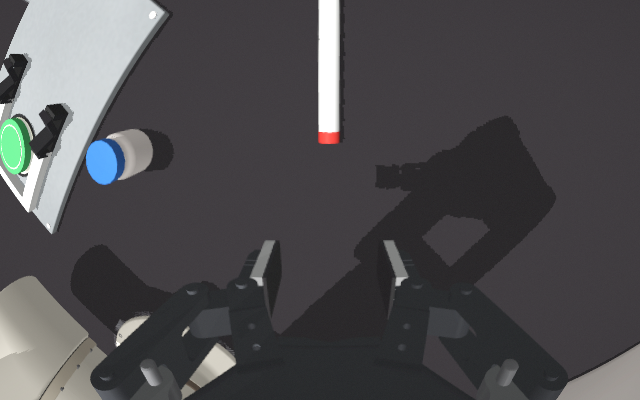

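Bar runs straight up the picture at column 329, its near end at row about 141; the gripper's yaw matches it. I'll refine the dish's offset from picture w4 and compute the bar.

```bash
python3 - <<'E'
from h import *
s=np.array([0.52842673,0.08689806,2.27278777])
def circ(P):
    f=lambda v: np.hypot(P[:,0]-v[0],P[:,1]-v[1])-v[2]
    r=least_squares(f,[*P.mean(0),.045],loss="soft_l1",f_scale=.001); return r.x
for n in("w3","w4"):
    p=np.load(n+".npy",allow_pickle=True)[0]; im=cv2.imread(f"pics/{n}.png")
    hsv=cv2.cvtColor(im,cv2.COLOR_BGR2HSV)
    g=((hsv[...,0]>45)&(hsv[...,0]<80)&(hsv[...,1]>90)).astype(np.uint8)
    cs,h=cv2.findContours(g,cv2.RETR_CCOMP,cv2.CHAIN_APPROX_NONE)
    o=max(range(len(cs)),key=lambda i:cv2.contourArea(cs[i])); 
    inn=max((c for i,c in enumerate(cs) if h[0][i][3]>=0),key=cv2.contourArea)
    q=lambda c,z: np.array([w2stage(s,ray2z(p,x,z,True)) for x in c.reshape(-1,2).astype(float)])
    P=q(cs[o],.036); P=P[P[:,0]>P[:,0].mean()]
    print(n,"outer far half",circ(P),"ring",circ(q(inn,.036)))
    if n=="w4":
        gray=im.max(2); dx=[];W=[]
        c0=np.array([330,64.])
        for a in np.radians(np.arange(0,360,5)):
            prof=[(r,gray[int(round(64+r*np.sin(a))),int(round(330+r*np.cos(a)))]) for r in np.arange(50,64,.5) if 64+r*np.sin(a)>=0]
            dark=[r for r,v in prof if v<50]
            if dark and max(dark)<62: W.append([330+max(dark)*np.cos(a),64+max(dark)*np.sin(a)])
        print("rim outer",circ(q(np.array(W),.014)),len(W))
p=np.load("w5.npy",allow_pickle=True)[0]
for c in[(329,141),(329,20)]: print(ray2z(p,c,.011,True))
E
```

```text
w3 outer far half [ 0.10370362 -0.00180864  0.04468329] ring [ 0.10392326 -0.00182009  0.03657403]
w4 outer far half [ 0.1118092  -0.00175212  0.04475058] ring [ 0.11203576 -0.00180272  0.03693201]
rim outer [ 0.11513405 -0.00183513  0.05203138] 23
[ 0.37439089 -0.32137762  0.011     ]
[ 0.50530883 -0.33624035  0.011     ]
```

Dish is about 3 mm short of the window's centre, inside the 8 mm tolerance; leave it. Bar centre ≈ (0.473, -0.333). Grasp it.

```bash
python3 - <<'E'
from h import *
from rig import *
s=np.array([0.52842673,0.08689806,2.27278777])
a=np.radians(-6.5)
movel([.473,-.3329,.1],vel=.2,orientation=down(a))
print(movel([.473,-.3329,.003],vel=.06,contact_N=5),state()["position"])
gripper_to(.015)
st=state(); print(st["opening"],st["finger_force"])
movel([.473,-.3329,.24],vel=.15)
c=stage2w(s,(.03,-.0018)); R=down(s[2]-np.pi/2)
reach([*c,.24],R)
st=state(); print(st["opening"],st["finger_force"],st["clock"],st["contact_force"])
movel([*c,.12],vel=.15)
cv2.imwrite("pics/w6.png",get_image("wrist")[:,:,::-1]); np.save("w6.npy",[camera_params("wrist")],allow_pickle=True)
cv2.imwrite("pics/s6.png",cv2.resize(get_image("side")[100:280,180:420],None,fx=3.3,fy=3.3,interpolation=cv2.INTER_CUBIC)[:,:,::-1])
E
```

```text
False [ 0.47312633 -0.33300421  0.00330832]
0.019808439918924763 58.635191917419434
0.019463841591012426 58.67340803146362 21.3083 [-0.10042106 -0.33577174 -1.11933905]
```

View pics/w6.png

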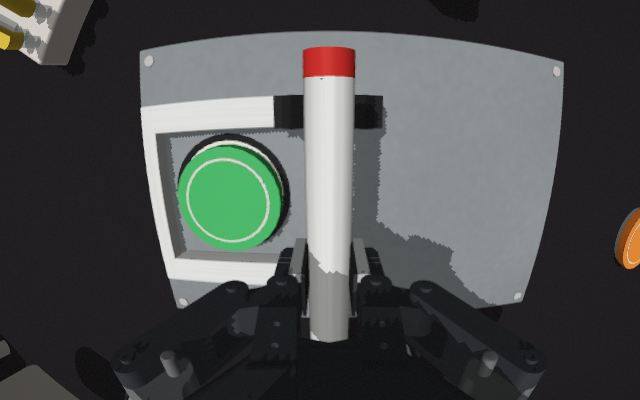

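View pics/s6.png

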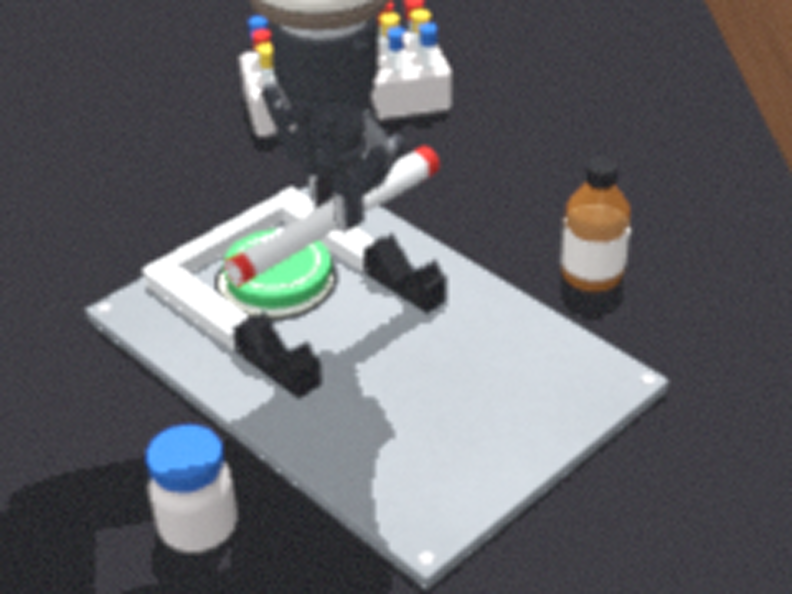

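Wrist view: bar at column 329, far V-block spans columns 274–383 (middle 328.5), so it is over the groove, square to it, and the bar is held level. Lower it.

```bash
python3 - <<'E'
from h import *
from rig import *
s=np.array([0.52842673,0.08689806,2.27278777])
c=stage2w(s,(.03,-.0018))
movel([*c,.06],vel=.1)
print(movel([*c,.0475],vel=.015,contact_N=6),state()["position"][2],state()["contact_force"])
pause(.3)
gripper_to(.045); st=state(); print(st["opening"],st["contact_force"])
movel([*c,.16],vel=.12); 
R=down(s[2]); reach([*stage2w(s,(-.1,-.0018)),.2],R)
pause(.3)
cv2.imwrite("pics/w7.png",get_image("wrist")[:,:,::-1]); np.save("w7.npy",[camera_params("wrist")],allow_pickle=True)
print(state()["clock"])
E
```

```text
False 0.04756483637163174 [ 0.15724355 -0.22888835 -1.59960943]
0.044915373854687565 [-0.52082331  0.63813953  0.27027201]
27.8
```

View pics/w7.png

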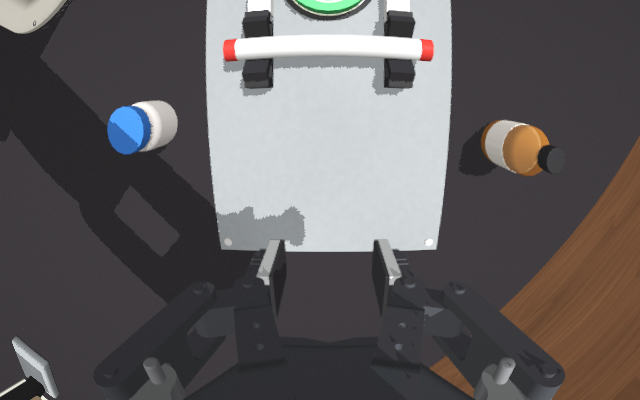

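Bar lies across both V-blocks, ends at (229,50) and (428,50). No seating contact was felt while lowering, so I'll check how high the bar sat in the hand and where it lies now.

```bash
python3 - <<'E'
from h import *
s=np.array([0.52842673,0.08689806,2.27278777])
p=np.load("w7.npy",allow_pickle=True)[0]
im=cv2.imread("pics/w7.png").astype(int); red=(im[...,2]>130)&(im[...,1]<80)
for lo,hi in((200,260),(400,450)):
    v,u=np.nonzero(red[30:70,lo:hi]); print(u.min()+lo,u.max()+lo,v.min()+30,v.max()+30,w2stage(s,ray2z(p,(u.mean()+lo,v.mean()+30),.044,True)))
e=[w2stage(s,ray2z(p,c,.042,True)) for c in((224,50),(433,50))];print("ends",e)
# bar height in hand from its width in w6 (stage x distance between silhouettes)
p=np.load("w6.npy",allow_pickle=True)[0]; im=cv2.imread("pics/w6.png").astype(int); b=(im[...,2]>130)&(im[...,1]<80)
for r in(55,62,70):
    u=np.nonzero(b[r,280:380])[0]+280
    for z in(.115,.125,.135,.145,.155):
        A=ray2z(p,(u.min()-.5,r),z,True);B=ray2z(p,(u.max()+.5,r),z,True); print(r,u.min(),u.max(),z,round(np.linalg.norm(A-B)*1e3,2),end=' | ')
    print()
E
```

```text
224 236 39 60 [0.02497518 0.09450367]
420 432 39 60 [ 0.02485021 -0.09707319]
ends [array([0.03044959, 0.10093085]), array([ 0.0303929 , -0.10482458])]
55 303 350 0.115 22.6 | 55 303 350 0.125 21.08 | 55 303 350 0.135 19.56 | 55 303 350 0.145 18.05 | 55 303 350 0.155 16.53 | 
62 303 350 0.115 22.6 | 62 303 350 0.125 21.09 | 62 303 350 0.135 19.57 | 62 303 350 0.145 18.05 | 62 303 350 0.155 16.54 | 
70 303 350 0.115 22.62 | 70 303 350 0.125 21.11 | 70 303 350 0.135 19.59 | 70 303 350 0.145 18.07 | 70 303 350 0.155 16.55 |
```

The bar's centre sits 7.7 mm above the TCP in the hand, so I let go about 13 mm above the seat, because I applied that offset with the wrong sign. It rolled into the grooves properly, but it was dropped rather than lowered. I'll pick it up again, raise it slightly and lower it until it touches.

```bash
python3 - <<'E'
from h import *
from rig import *
s=np.array([0.52842673,0.08689806,2.27278777])
c=stage2w(s,(.03,-.0018)); R=down(s[2]-np.pi/2)
gripper_to(.031)
reach([*c,.16],R)
movel([*c,.07],vel=.15)
print("touch",movel([*c,.0355],vel=.04,contact_N=5),state()["position"][2])
gripper_to(.015); st=state(); print(st["opening"],st["finger_force"],st["contact_force"])
movel([*c,.056],vel=.05)
f=state()["contact_force"]; print("held",state()["opening"],f)
movel([*c,.041],vel=.04)
print("seat",movel([*c,.0335],vel=.012,contact_N=4),state()["position"][2],state()["contact_force"])
pause(.4); print(state()["finger_force"])
gripper_to(.031); print(state()["contact_force"])
movel([*c,.16],vel=.1)
reach([*stage2w(s,(-.06,-.0018)),.24],down(s[2]))
pause(.3)
cv2.imwrite("pics/w8.png",get_image("wrist")[:,:,::-1]); np.save("w8.npy",[camera_params("wrist")],allow_pickle=True)
print(state()["clock"])
E
```

```text
touch False 0.03569850162025012
0.019003211894022817 58.5785311460495 [-3.72461727  2.12107063  5.87717197]
held 0.019852168493774868 [ 0.27771925  0.59722343 -1.35061956]
seat True 0.03611235187291572 [0.13401747 1.5154141  3.71622089]
59.358184933662415
[ 0.35834166 -0.11551634  0.57659793]
37.2167
```

View pics/w8.png

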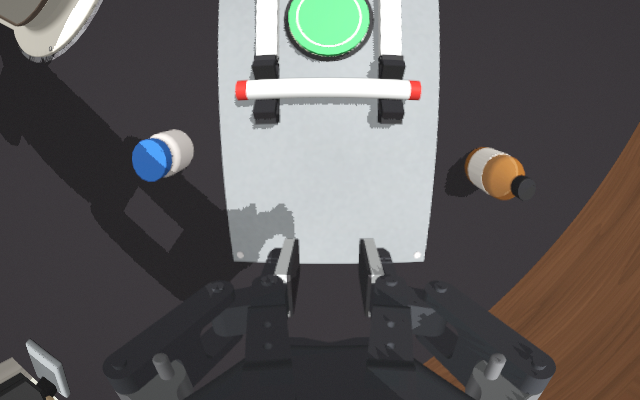

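Bar is seated square in both grooves (ends (241,91) and (416,91)), and the dish is still on the window at (329,18). Hand in.

```bash
python3 -c "
from rig import *
print(hand_in())"
```

```text
the job is handed in; nothing more can be done
None
```

The job is handed in at about 37 s of the 67 s; no verdict came back. The dish is on the window, about 3 mm short of centre. The bar lies in both V-grooves: my first release was about 13 mm too high, so I picked it up again and lowered it until it touched. I also viewed 12 pictures, two over the limit of 10.

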